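Start the studio power with the sprung key switch

TASK

Start up the studio's power: take the round-headed key out of the wooden key block, push it fully home into the lock of the key switch (its pins are sticky, so it may need a wiggle), then turn it a quarter turn clockwise, as far as it goes. The switch is sprung and drops the power when let go, so finish while still gripping the key and holding it turned. Leave the other two keys, the pick tin and the USB stick where they are.

Things in the scene. Friction and masses are not known exactly. Their poses are not given: they have to be found in the camera images.
- round_key_head (a point): Centre of the right key's round black head: a flat disc 34 mm across (y, z), 9 mm thick (x). Below it a shoulder 16 mm wide (y), 9 mm thick, its underside 21 mm below this point. z up, along the blade. It starts standing in the key block, shoulder on the block's top. 28 g or so.
- round_key_tip (a point): Tip of the right key's flat steel blade, 49 mm below the head's centre and 28 mm below the shoulder. Blade 4 mm thick (x), 12 mm wide (y), bevelled over its last 7 mm. The key is the same after half a turn about z and enters the lock either way round.
- square_key_head (a point): Centre of the head of another key, to be left: black rectangle 29 mm wide (y), 34 mm high, 9 mm thick (x). Its blade is too short (20 mm) to work the lock. Stands in the same block.
- narrow_key_head (a point): Centre of the head of another key, to be left: narrow black bar 15 mm wide (y), 34 mm high, 9 mm thick (x). Its blade is too short (20 mm) to work the lock. Stands in the same block.
- key_block_top (a point): Centre of the top of the fixed wooden key block, 46 mm (x) by 128 mm (y), 38 mm high, with three slots 42 mm apart in a row along its y. A key stands in each with 1 mm of play all round, its wide side along the block's y, its thickness along the block's x. Which key stands in which slot varies.
- key_switch: The fixed key switch: metal case 66 mm (x) by 66 mm (y), 58 mm high, origin at the middle of its underside; the brass plug of the lock is in the middle of its top inside a steel bezel 39 mm across (21 mm inside) that stands 1.5 mm above the plug's face. Its axes do not turn with the plug.
- lock_mouth (a point): Middle of the keyway's mouth on the plug's face, 64 mm above the desk, z up, axes those of the case. At rest the keyway is 13 mm along y, 5 mm along x, 31 mm deep. The key is home when its shoulder rests on the plug's face: head centre 21 mm above this point. The plug stays locked until the key is within a few mm of home.
- lock_pins (a point): Middle of the sticky pins inside the keyway, 14.5 mm below its mouth. Three pins stand 8, 14.5 and 21 mm down, on alternate x sides; the blade pushes them aside and catches on each with 5 to 12 N of downward push, less when the key is wiggled along x by about half a mm.
- lock (a joint): Angle of the lock's plug: 0 at rest, grows clockwise seen from above, stop at 1.57 rad. A spring turns it back, 0.02 N m at rest and 0.08 N m at the stop. The key has about 0.1 rad of play in the keyway, so it turns a little farther than the plug.
- all_in_one_computer: The fixed computer screen, an obstacle between the key block and the key switch: upright panel 600 mm wide (y), from 100 to 500 mm above the desk, 10 mm thick, about 10 mm to the -x side of this origin (under its stand). Arm and gripper must pass on its -x side, drawn in to about 0.3 m from the robot's base axis, when they swing from one to the other.
- pick_tin_mid (a point): Middle of a round tin 69 mm across, 18 mm high, a loose bystander standing on the desk.
- usb_stick_mid (a point): Middle of a USB stick 18 x 50 x 10 mm, a loose bystander lying on the desk.
Things that resemble listed ones, but are neither listed nor needed, are in the scene too. There is more than one size of the key_switch; the one meant has the size given above.

How it is judged:
By the outcome, as a careful person would: the job done as asked, in the order asked, and still so for the second after the job is handed in, while the arm keeps its last pose, push and grip.
It also fails if it takes over 61 s, if anything falls off the work surface, if the arm or the gripper's body presses on something with over 40 N, if the wrist force passes 120 N, or if a joint passes its speed limit or range.

ROBOT

A 7-joint arm with a two-finger parallel gripper is mounted at the origin on the work surface; the furniture and walls round the work are solid. World frame = base frame: x ahead of the robot, y to its left, z up, the work surface at z = 0. Lengths are in m, angles in rad, forces in N, time in s.
With the tool pointing down it reaches from about 0.425 to 0.875 m from the base axis. Payload 4.7 kg.
Tool frame: the origin (TCP) lies midway between the tips of the shut fingers; the grasp point (between the pads) lies 19 mm behind it; z points along the fingers, y is the line along which they close (so a half turn about z gives the same grasp; the last joint's range is limited). The gripper opens to 87 mm and grips with 3 to 60 N. Pads are 19 mm wide; open, the fingers measure 117 mm over their backs; the gripper's body (75 mm by 190 mm) begins 51 mm behind the grasp point.
Start: joints at [-1.315, 0.321, -0.07, 1.45, 0.023, 1.371, -0.057], TCP at [0.156, 0.631, 0.223] pointing down, gripper open.
Joint ranges: [-2.86, 2.86], [-0.3, 2.09], [-1.38, 1.24], [0.06, 2.45], [-1.56, 4.7], [0.09, 2.05], [-2.69, 2.69]. Speed limits (rad/s): [2.57, 2.57, 3.14, 3.14, 3.14, 3.14, 3.14].

INTERFACE

Orientations are given as a unit quaternion [w, x, y, z].
In Python, from cell import ctrl gives the robot as it stands.
- The arm moves only by the tool move_arm, never from a script. Its argument "commands" is a list of rows, each a list of 7 numbers: the turn, a rotation vector about the world's x, y, z in rad, then the shift along the world's x, y, z in cm, then the closure in counts, from 0 (fully open) to 255 (shut). A call has 1 to 10 rows; each row is the pose to reach, as a shift and turn from the pose commanded when the call began; what a row does not reach only later rows make up. A row lasts 1/8 s, in which the tool goes at most 62.5 mm and 10.7 degrees, less where a joint would pass 70% of its speed; a pose out of reach is approached as far as the arm can. A call with a gripper value outside its range is refused whole. The fingers move at their own pace and stop on an object; "force" is the grip in N (left out, the last holds). Time passes only in rows, so rows that repeat a pose let the fingers close. It gives the time, the measured TCP pose, the force, the opening and the grip force at its end, in the units of the state.
- ctrl.state(): the state, without advancing time (a new reading comes with each control period).
- ctrl.get_image(name): name is "scene" or "top"; returns a dict with "image" (420x560x3 uint8, red, green, blue), "fx", "fy", "cx", "cy" (pixels), "dist" ([k1, k2, p1, p2, k3] as OpenCV has them; the pictures are not rectified), "world_from_camera" (4x4, takes a point from camera to world coordinates). Camera axes: x right, y down, z forward; pixel columns grow to the right and rows downward; lengths in m; the calibration is good to about 2 mm. A picture is of the moment at which its call begins. There is no depth.
- ctrl.close_job(): hands the job in; it is judged then, once.
The state is a dict: "t": time; "joint_pos": joint angles; "qvel": joint speeds; "joint_efforts": joint torques, N m; "ee_pos": TCP position; "eef_rot": TCP orientation; "wrist_force": force on the tool from outside, world axes, zero at the start; "torque": the same for the moment, N m; "opening": finger opening in m; "grasp_force": force on a finger pad.
Only numpy, scipy, OpenCV 4.12 (cv2) and the standard library are available. Lean on these libraries where they do the work, as an engineer would, in place of code of your own. Each camera call takes 0.05 s, during which the arm holds its last target. There are 200 camera calls.

## Working session

There is one attempt and no reset: what is moved stays moved. The work goes in short steps, Python scripts to look and compute and a tool call to move; the robot and the scene stay as the last step left them, time stands still between calls to the robot, and variables do not carry over. Pictures are saved under pics/ and viewed, at most 10 in all, crops included, and the job is handed in when it is done.

Besides the shell and the picture viewer there is one more tool, called after "Call:" by a JSON object that holds its "method" and its "body". move_arm: Moves the arm, as the interface text tells. Its arguments: {"type":"object","properties":{"commands":{"type":"array"},"force":{"type":"number"}},"required":["commands"]}

```bash
ls; mkdir -p pics; cat > h.py <<'E'
import numpy as np, cv2
from cell import ctrl
def grab(n,f=None):
    d=ctrl.get_image(n)
    if f: cv2.imwrite(f,d["image"][:,:,::-1])
    return d
def K(d): return np.array([[d["fx"],0,d["cx"]],[0,d["fy"],d["cy"]],[0,0,1.]])
def ray(d,px):
    T=np.array(d["world_from_camera"]); u=cv2.undistortPoints(np.array([[px]],float),K(d),np.array(d["dist"],float))[0,0]
    return T[:3,3],T[:3,:3]@np.array([u[0],u[1],1.])
def onz(d,px,z):
    o,v=ray(d,px); return o+v*(z-o[2])/v[2]
def tri(d1,p1,d2,p2):
    A=[];b=[]
    for d,p in((d1,p1),(d2,p2)):
        o,v=ray(d,p); v=v/np.linalg.norm(v); M=np.eye(3)-np.outer(v,v); A.append(M); b.append(M@o)
    return np.linalg.lstsq(np.vstack(A),np.hstack(b),rcond=None)[0]
def proj(d,P):
    T=np.linalg.inv(np.array(d["world_from_camera"])); r=cv2.Rodrigues(T[:3,:3])[0]
    return cv2.projectPoints(np.array(P,float).reshape(-1,1,3),r,T[:3,3],K(d),np.array(d["dist"],float))[0][:,0]
E
python3 - <<'E'
from h import *
np.set_printoptions(precision=4,suppress=True)
for n in("scene","top"):
    d=grab(n,f"pics/{n}0.png"); print(n,d["fx"],d["cx"],d["cy"],d["dist"]);print(np.array(d["world_from_camera"]))
print(ctrl.state())
E
```

```text
pics
scene 440.4014577270832 280.88599391171766 216.75826397380138 [-0.0166  0.      0.      0.      0.    ]
[[ 0.8906 -0.2187  0.3987 -0.0066]
 [-0.4547 -0.4144  0.7884 -0.7633]
 [-0.0072 -0.8835 -0.4685  0.5584]
 [ 0.      0.      0.      1.    ]]
top 412.2012581691145 272.25495302153166 217.43821768843577 [-0.0871  0.      0.      0.      0.    ]
[[ 0.1032 -0.9743  0.2003  0.1643]
 [-0.9947 -0.1007  0.0225  0.0369]
 [-0.0018 -0.2015 -0.9795  1.1908]
 [ 0.      0.      0.      1.    ]]
{'t': 0.1, 'joint_pos': array([-1.3149,  0.3218, -0.0701,  1.4516,  0.0226,  1.3708, -0.0569]), 'qvel': array([-0.    , -0.0016,  0.001 , -0.0024,  0.0006, -0.0014, -0.0005]), 'joint_efforts': array([ -0.0001, -49.2574,  -0.4057, -31.3399,  -0.0642,   0.0395,
         0.0001]), 'ee_pos': array([0.1556, 0.6306, 0.2216]), 'eef_rot': array([-0.    ,  0.1206,  0.9927, -0.0009]), 'wrist_force': array([-0.5887, -0.167 , -0.8868]), 'torque': array([-0.0294, -0.0016, -0.0154]), 'grasp_force': 0.0, 'opening': 0.08718140911447736}
```

View pics/scene0.png

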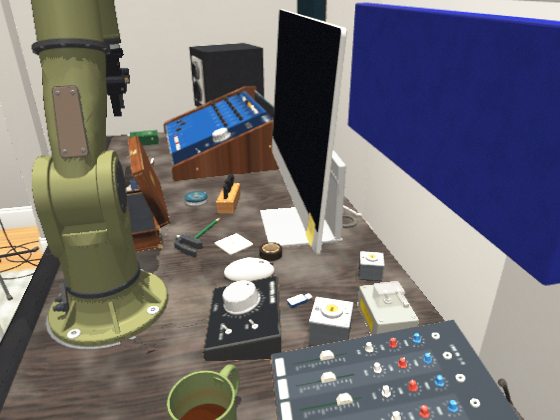

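View pics/top0.png

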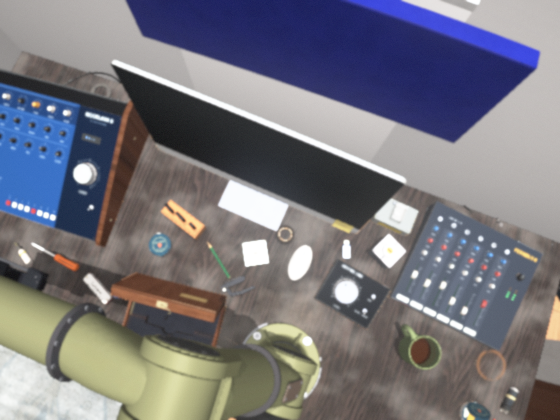

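The scene view shows the orange key block at about (229,195) and a white key switch at about (331,315), with a smaller look-alike at (372,262). In the top view the block is at (183,218) and the switch at (388,250). I'll enlarge those areas in one composite.

```bash
python3 - <<'E'
import cv2,numpy as np
s=cv2.imread("pics/scene0.png");t=cv2.imread("pics/top0.png")
def c(i,x,y,w,h,k): return cv2.resize(i[y:y+h,x:x+w],None,fx=k,fy=k,interpolation=cv2.INTER_CUBIC)
a=np.hstack([c(s,205,165,50,50,6),c(s,300,245,100,75,4)])
b=np.hstack([c(t,155,190,60,60,5),c(t,360,200,80,60,5)])
s1=c(s,300,280,100,75,4)
out=np.zeros((600,700,3),np.uint8);out[:300,:700]=a;out[300:600,:700]=b
cv2.imwrite("pics/c1.png",out)
E
```

```text
(no output)
```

View pics/c1.png

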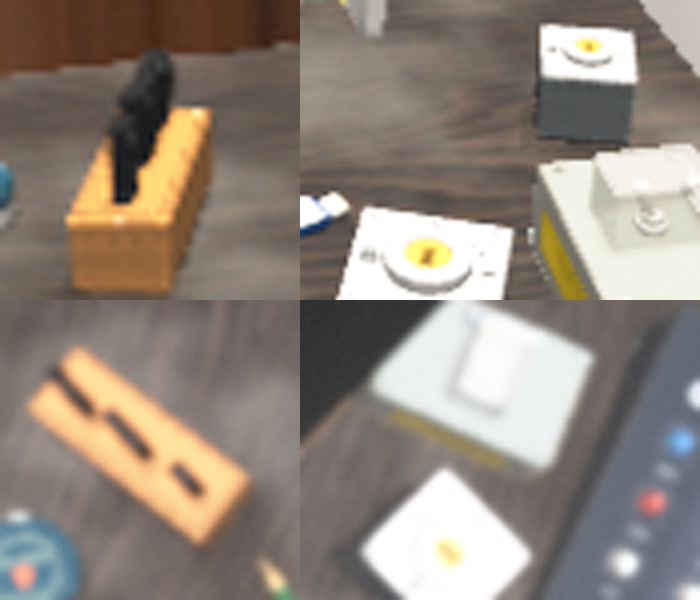

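The near (-y) head is narrow. The far one looks round-topped and the middle one squarer, which I'll check by measuring. Next come the block, the heads and the switch from masks.

```bash
cat > m.py <<'E'
from h import *
np.set_printoptions(precision=4,suppress=True)
s=grab("scene");t=grab("top")
def cc(mask,x0,y0,x1,y1):
    m=np.zeros(mask.shape,np.uint8);m[y0:y1,x0:x1]=mask[y0:y1,x0:x1]*255
    cs,_=cv2.findContours(m,cv2.RETR_EXTERNAL,cv2.CHAIN_APPROX_NONE);return sorted(cs,key=cv2.contourArea)[::-1]
hsv=cv2.cvtColor(t["image"],cv2.COLOR_RGB2HSV)
H,S,V=[hsv[...,i].astype(int) for i in range(3)]
org=(H>5)&(H<25)&(S>90)&(V>150)
c=np.vstack([k for k in cc(org,155,190,215,245) if cv2.contourArea(k)>20]);hull=cv2.convexHull(c)
box=cv2.boxPoints(cv2.minAreaRect(hull)); 
B=np.array([onz(t,p,0.038) for p in box]);print("block box px",box,"\n",B,B.mean(0))
print("edges",[np.linalg.norm(B[i]-B[i-1]) for i in range(4)])
for k in cc(V<90,160,195,205,240):
    if cv2.contourArea(k)>8:
        b=cv2.boxPoints(cv2.minAreaRect(k)); P=np.array([onz(t,p,0.085) for p in b]);print("head",cv2.contourArea(k),cv2.minAreaRect(k),P.mean(0),[round(np.linalg.norm(P[i]-P[i-1])*1e3,1) for i in(0,1)])
wh=(S<40)&(V>190)
for k in cc(wh,365,225,412,275)[:1]:
    h=cv2.convexHull(k);b=cv2.boxPoints(cv2.minAreaRect(h)); P=np.array([onz(t,p,0.058) for p in b]);print("switch",P,P.mean(0),[round(np.linalg.norm(P[i]-P[i-1])*1e3,1) for i in(0,1)])
ye=(H>15)&(H<35)&(S>80)&(V>150)
k=cc(ye,375,235,402,265)[0];m=cv2.moments(k);pt=[m["m10"]/m["m00"],m["m01"]/m["m00"]];print("plug top",pt,onz(t,pt,.064))
hs=cv2.cvtColor(s["image"],cv2.COLOR_RGB2HSV);H,S,V=[hs[...,i].astype(int) for i in range(3)]
ye=(H>15)&(H<38)&(S>80)&(V>150)
k=cv2.convexHull(cc(ye,318,295,348,325)[0]);m=cv2.moments(k);ps=[m["m10"]/m["m00"],m["m01"]/m["m00"]];print("plug scene",ps,onz(s,ps,.064),"tri",tri(t,pt,s,ps))
wh=(S<45)&(V>170)
k=cc(wh,305,290,360,340)[0];h=cv2.convexHull(k);q=cv2.approxPolyN(h,4)[0] if hasattr(cv2,'approxPolyN') else None
P=np.array([onz(s,p,.058) for p in q]);print("switch scene",q,P,P.mean(0),[round(np.linalg.norm(P[i]-P[i-1])*1e3,1) for i in range(4)])
c=np.vstack([k for k in cc((H>5)&(H<25)&(S>120)&(V>100),205,175,250,220) if cv2.contourArea(k)>20])
print("scene block px bbox",cv2.boundingRect(c))
print("proj block corners scene",proj(s,B))
E
python3 m.py
```

```text
block box px [[159.3923 211.6385]
 [170.0538 197.9308]
 [205.2923 225.3385]
 [194.6308 239.0462]] 
 [[0.3836 0.389  0.038 ]
 [0.427  0.3643 0.038 ]
 [0.3575 0.251  0.038 ]
 [0.3152 0.2759 0.038 ]] [0.3708 0.32   0.038 ]
edges [np.float64(0.1321482919948392), np.float64(0.049977898406972955), np.float64(0.13293455086433914), np.float64(0.0491064408997731)]
switch [[ 0.3324 -0.2191  0.058 ]
 [ 0.3866 -0.2656  0.058 ]
 [ 0.3409 -0.3188  0.058 ]
 [ 0.2874 -0.272   0.058 ]] [ 0.3368 -0.2689  0.058 ] [np.float64(69.4), np.float64(71.4)]
plug top [389.19047619047615, 250.09523809523807] [ 0.3363 -0.2684  0.064 ]
plug scene [331.61682242990656, 307.91277258566976] [ 0.3391 -0.2706  0.064 ] tri [ 0.338  -0.2694  0.063 ]
switch scene [[353 302]
 [349 328]
 [308 321]
 [316 296]] [[ 0.3856 -0.2686  0.058 ]
 [ 0.3409 -0.3206  0.058 ]
 [ 0.2898 -0.2747  0.058 ]
 [ 0.3363 -0.2235  0.058 ]] [ 0.3382 -0.2719  0.058 ] [np.float64(66.8), np.float64(68.6), np.float64(68.7), np.float64(69.1)]
scene block px bbox (216, 183, 24, 31)
proj block corners scene [[222.7507 182.0692]
 [239.4852 182.2497]
 [231.5678 201.8748]
 [213.5772 201.5201]]
```

```bash
cat > m2.py <<'E'
from h import *
np.set_printoptions(precision=4,suppress=True)
s=grab("scene");t=grab("top")
g=cv2.cvtColor(t["image"],cv2.COLOR_RGB2GRAY)
hs=cv2.cvtColor(t["image"],cv2.COLOR_RGB2HSV)
u=np.array([np.cos(np.radians(58.5)),np.sin(np.radians(58.5)),0]);n=np.array([u[1],-u[0],0])
C=np.array([.371,.320,0])
# dark blobs by top view, up to 3x upsample
X=5;x0,y0=150,185
up=cv2.resize(g[y0:250,x0:215],None,fx=X,fy=X,interpolation=cv2.INTER_CUBIC)
org=cv2.resize(hs[y0:250,x0:215,1],None,fx=X,fy=X,interpolation=cv2.INTER_CUBIC)
m=((up<75)).astype(np.uint8)
cs,_=cv2.findContours(m,cv2.RETR_EXTERNAL,cv2.CHAIN_APPROX_NONE)
for k in cs:
    a=cv2.contourArea(k)
    if a<150: continue
    q=cv2.boxPoints(cv2.minAreaRect(k))/X+[x0-.4,y0-.4]
    P=np.array([onz(t,p,.076) for p in q]); rel=P-C
    print("dark",a/X/X,q.mean(0),"u",(rel@u)[[0,1,2,3]],"n",rel@n)
# scene heads
g2=cv2.cvtColor(s["image"],cv2.COLOR_RGB2GRAY)
for z,lab in((.076,'top'),(.038,'sh')):
  for k in(-.042,0,.042):
    P=C+u*k+[0,0,z]; print(lab,k,"scene",proj(s,[P])[0],"top",proj(t,[P])[0])
print(g2[170:205,216:242])
for p in((155,146),(250,185),(357,226)): print("panel bottom top-view",onz(t,p,.1))
for p in((318,249),): print("scene corner",onz(s,p,.1))
E
python3 m2.py
```

```text
top -0.042 scene [223.3267 185.1644] top [190.813  224.6011]
top 0 scene [226.2236 179.0889] top [179.2579 215.5641]
top 0.042 scene [228.9517 173.3683] top [167.8548 206.63  ]
sh -0.042 scene [224.2678 197.8279] top [193.4087 227.0605]
sh 0 scene [227.095  191.4631] top [182.1974 218.2941]
sh 0.042 scene [229.7599 185.4647] top [171.1269 209.6227]
[[ 60  58  58  60  60  62  60  57  57  60  58  57  56  52  49  50  55  58
   59  60  63  62  64  66  60  59]
 [ 60  59  59  58  60  62  60  57  58  59  59  60  56  53  51  49  55  59
   61  61  62  62  62  64  61  55]
 [ 60  58  58  60  61  62  61  59  58  58  58  58  57  53  49  49  54  58
   60  62  64  63  63  63  61  59]
 [ 62  59  60  58  60  62  62  56  56  58  60  58  56  57  59  54  63  66
   59  61  62  61  64  63  62  56]
 [ 62  58  60  60  60  61  62  59  57  58  60  58  69  68  63  58  54  91
  109 110 108 108 105 103 100  97]
 [ 63  61  59  59  59  61  61  74  97 108 112 102  81  65  55  70  61  76
  106 117 115 113 111 108 107 107]
 [111 109 109 108 107 106 107 110 115 118 119 100  67  60  51  62  51  58
   94 106 107 104 106
[... 2543 characters left out ...]
200 196 195 193 195 200 203 203 203 212 195 200 166
   96  91  92  87 112 132 138 138]
 [199 211 200 203 205 207 207 205 227 215 191 193 196 196 202 211 213 162
   90  90  89  88 120 137 136 136]
 [151 162 152 151 150 150 151 152 169 156 140 142 144 144 145 159 154 116
   91  90  89  86 115 129 128 127]
 [112 115 114 113 114 114 113 113 115 114 108 113 115 113 109 113 109  94
   90  91  86 107 122 122 120 119]
 [105 111 114 108 110 113 115 109 110 115 111 107 111 114 112 106 110 100
   91  90  82 114 130 127 121 120]]
panel bottom top-view [0.5587 0.4136 0.1   ]
panel bottom top-view [0.4716 0.1322 0.1   ]
panel bottom top-view [ 0.3874 -0.168   0.1   ]
scene corner [ 0.3865 -0.1452  0.1   ]
```

The switch top measures about 67 mm square, so it's the right size. Its plug is near (0.338, -0.2695). The block is at about (0.371, 0.320) with yaw 58.5°. Next, contrast-stretched crops to tell the round head from the square one, and to see which way the keyway runs.

```bash
python3 - <<'E'
import cv2,numpy as np
s=cv2.imread("pics/scene0.png");t=cv2.imread("pics/top0.png")
def c(i,x,y,w,h,k,lo,hi): 
    a=cv2.resize(i[y:y+h,x:x+w],None,fx=k,fy=k,interpolation=cv2.INTER_CUBIC).astype(float); return np.clip((a-lo)/(hi-lo)*255,0,255).astype(np.uint8)
out=np.zeros((600,800,3),np.uint8)
out[:600,:400]=c(s,212,166,25,37,16,20,110)[:600,:400]
out[:300,400:800]=c(t,158,196,50,37,8,10,140)[:300,:400]
a=c(s,321,300,22,17,18,60,255);out[300:300+min(300,a.shape[0]),400:400+a.shape[1]]=a[:300]
cv2.imwrite("pics/c2.png",out)
E
```

```text
Traceback (most recent call last):
ValueError: could not broadcast input array from shape (592,400,3) into shape (600,400,3)
```

```bash
python3 - <<'E'
import cv2,numpy as np
s=cv2.imread("pics/scene0.png");t=cv2.imread("pics/top0.png")
def c(i,x,y,w,h,k,lo,hi): 
    a=cv2.resize(i[y:y+h,x:x+w],None,fx=k,fy=k,interpolation=cv2.INTER_CUBIC).astype(float); return np.clip((a-lo)/(hi-lo)*255,0,255).astype(np.uint8)
out=np.zeros((600,800,3),np.uint8)
def put(a,y,x): a=a[:600-y,:800-x]; out[y:y+a.shape[0],x:x+a.shape[1]]=a
put(c(s,212,166,25,37,16,20,110),0,0)
put(c(t,158,196,50,37,8,10,140),0,400)
put(c(s,321,300,22,17,18,60,255),300,400)
cv2.imwrite("pics/c2.png",out)
E
```

```text
(no output)
```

View pics/c2.png

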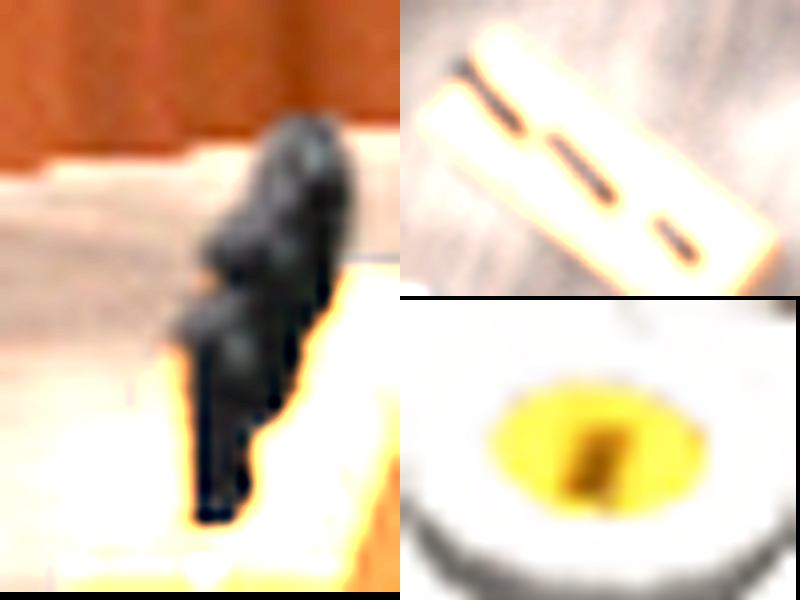

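The far (+y) head has a rounded top and a bulging outline at crop (350,190), so it is the round key. The middle head has a flat top edge at (215,240), so it is the square one, and the near one is the narrow one. The keyway runs from crop (585,500) to (615,430), which is along the case's 48.5° edge. I'll move above the round key at about (0.393, 0.356) with the fingers closing along -31.5°.

Call:
{"method": "move_arm", "body": {"commands": [[0,0,-1.878,23.7,-27.5,-7,0],[0,0,-1.878,23.7,-27.5,-7,0],[0,0,-1.878,23.7,-27.5,-7,0],[0,0,-1.878,23.7,-27.5,-7,0],[0,0,-1.878,23.7,-27.5,-7,0],[0,0,-1.878,23.7,-27.5,-7,0],[0,0,-1.878,23.7,-27.5,-7,0],[0,0,-1.878,23.7,-27.5,-7,0],[0,0,-1.878,23.7,-27.5,-7,0],[0,0,-1.878,23.7,-27.5,-7,0]], "force": 5}}

```text
t: 1.55
ee_pos: [0.3926, 0.3561, 0.1526]
eef_rot: [-0.0, 0.873, 0.488, 0.0]
wrist_force: [0.9, 0.1, 0.7]
opening: 0.0869
grasp_force: 0.0
```

Call:
{"method": "move_arm", "body": {"commands": [[0,0,0,0,0,-6,0],[0,0,0,0,0,-10.6,0],[0,0,0,0,0,-10.6,120],[0,0,0,0,0,-10.6,180],[0,0,0,0,0,-10.6,200]], "force": 4}}

```text
t: 2.17
ee_pos: [0.3941, 0.3575, 0.049]
eef_rot: [-0.001, 0.872, 0.49, 0.002]
wrist_force: [0.1, 0.0, 1.5]
opening: 0.0649
grasp_force: 0.0
```

```bash
python3 - <<'E'
from h import *
s=grab("scene");t=grab("top")
def c(i,x,y,w,h,k): return cv2.resize(i[y:y+h,x:x+w,::-1],None,fx=k,fy=k,interpolation=cv2.INTER_CUBIC)
cv2.imwrite("pics/c3.png",np.hstack([c(s["image"],190,150,67,100,6)[:600,:400],c(t["image"],145,180,67,100,6)[:600,:400]]))
print(ctrl.state())
E
```

```text
{'t': 2.275, 'joint_pos': array([-1.03949005,  0.22860058,  0.28081561,  1.94964611, -0.0766708 ,
        0.96999463, -1.26839944]), 'qvel': array([ 0.00058342,  0.00461419,  0.00139867,  0.01076904,  0.00077375,
       -0.00211037,  0.00361426]), 'joint_efforts': array([-1.42456982e-03, -3.76232815e+01,  2.07734585e+00, -2.64235318e+01,
       -3.68547498e-02, -7.39091076e-02, -1.44352231e-03]), 'ee_pos': array([0.39366823, 0.35716988, 0.04847649]), 'eef_rot': array([-6.07164979e-04,  8.71562790e-01,  4.90280951e-01,  1.58858752e-03]), 'wrist_force': array([-0.27987505, -0.3359396 ,  0.33324739]), 'torque': array([-0.11246849,  0.13121193,  0.0401339 ]), 'grasp_force': 0.0, 'opening': 0.05696655565248888}
```

View pics/c3.png

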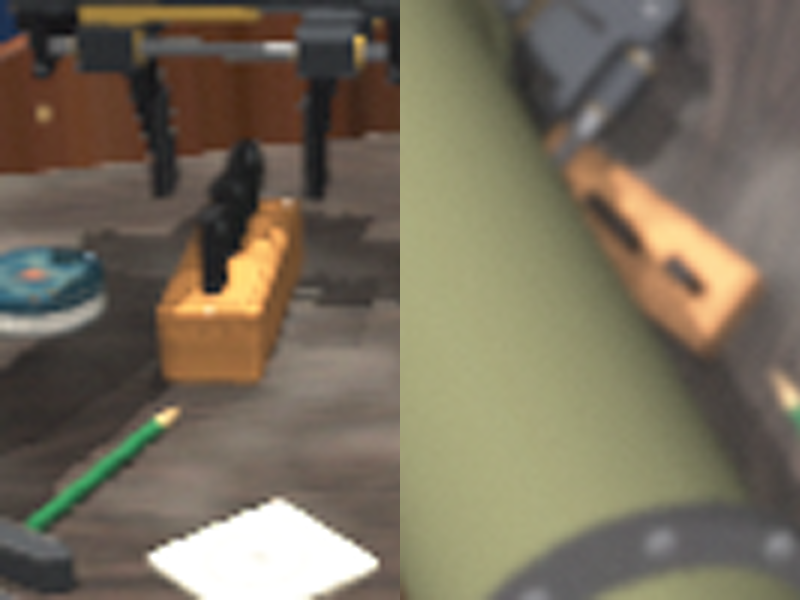

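The open fingers straddle the far (round) key, with inner faces at crop x≈175 and 305 and the head at about 245. Closing gently.

Call:
{"method": "move_arm", "body": {"commands": [[0,0,0,0,0,0,200],[0,0,0,0,0,0,220],[0,0,0,0,0,0,230],[0,0,0,0,0,0,240],[0,0,0,0,0,0,255],[0,0,0,0,0,0,255]], "force": 4}}

```text
t: 3.02
ee_pos: [0.3935, 0.3555, 0.0465]
eef_rot: [0.001, 0.872, 0.49, 0.0]
wrist_force: [3.0, -1.1, -1.9]
opening: 0.01
grasp_force: 4.0
```

Call:
{"method": "move_arm", "body": {"commands": [[0,0,0,0,0,0,255],[0,0,0,0,0,0,255],[0,0,0,0,0,0,255]], "force": 4}}

```text
t: 3.4
ee_pos: [0.3931, 0.3557, 0.0465]
eef_rot: [0.0, 0.872, 0.49, 0.0]
wrist_force: [3.6, -1.4, -1.8]
opening: 0.0099
grasp_force: 4.1
```

Call:
{"method": "move_arm", "body": {"commands": [[0,0,0,0.04,-0.03,0,255],[0,0,0,0.04,-0.03,0,255]], "force": 5}}

```text
t: 3.65
ee_pos: [0.3932, 0.3557, 0.0466]
eef_rot: [0.0, 0.872, 0.49, 0.0]
wrist_force: [3.2, -2.0, -2.1]
opening: 0.0101
grasp_force: 5.0
```

Call:
{"method": "move_arm", "body": {"commands": [[0,0,0,0,0,0,255],[0,0,0,0,0,0,255]], "force": 45}}

```text
t: 3.9
ee_pos: [0.3941, 0.3551, 0.0466]
eef_rot: [0.001, 0.872, 0.49, 0.0]
wrist_force: [6.1, -2.3, -2.7]
opening: 0.0086
grasp_force: 45.0
```

Call:
{"method": "move_arm", "body": {"commands": [[0,0,0,0,0,2,255],[0,0,0,0,0,5,255],[0,0,0,0,0,10,255],[0,0,0,0,0,15,255],[0,0,0,0,0,20,255],[0,0,0,0,0,20,255]], "force": 45}}

```text
t: 4.65
ee_pos: [0.3934, 0.3586, 0.2514]
eef_rot: [-0.002, 0.871, 0.491, 0.003]
wrist_force: [-0.4, -0.7, -0.1]
opening: 0.0087
grasp_force: 45.0
```

```bash
python3 - <<'E'
from h import *
s=grab("scene","pics/s4.png");st=ctrl.state();print(st["ee_pos"],st["joint_pos"],st["wrist_force"])
p=proj(s,[st["ee_pos"],st["ee_pos"]-[0,0,.036]]);print(p)
x,y=p[0].astype(int);x0,y0=max(0,x-50),max(0,y-60)
cv2.imwrite("pics/c4.png",cv2.resize(s["image"][y0:y0+130,x0:x0+110,::-1],None,fx=4.5,fy=4.5,interpolation=cv2.INTER_CUBIC))
E
```

```text
[0.39246252 0.3575239  0.24866792] [-1.0645368   0.04789778  0.28819153  1.72014916 -0.01618949  1.37210152
 -1.31785637] [-1.25996525 -0.83422013 -1.26670411]
[[224.6039165  113.77737059]
 [225.47352    126.81191472]]
```

View pics/c4.png

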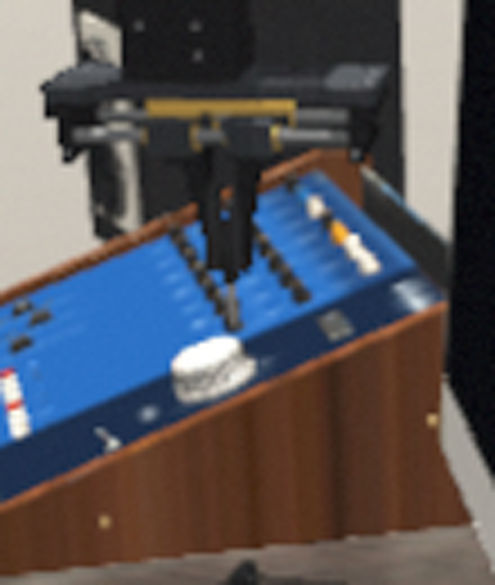

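The key is in the grip, with its blade tip at about px (226,126), which fits the prediction for the long blade. I'll draw in and turn the gripper parallel to the screen before passing it.

Call:
{"method": "move_arm", "body": {"commands": [[0,0,-0.18,-3.5,-3.5,-1,255],[0,0,-0.37,-7,-8,-3,255],[0,0,-0.55,-10,-12,-5,255],[0,0,-0.73,-10.3,-17.6,-5,255],[0,0,-0.92,-10.3,-17.6,-5,255],[0,0,-1.1,-10.3,-17.6,-5,255],[0,0,-1.3,-10.3,-17.6,-5,255],[0,0,-1.3,-10.3,-17.6,-5,255]], "force": 45}}

```text
t: 5.7
ee_pos: [0.2978, 0.1848, 0.192]
eef_rot: [0.004, 0.99, -0.138, -0.006]
wrist_force: [-0.4, -0.1, -0.6]
opening: 0.0086
grasp_force: 45.0
```

```bash
python3 - <<'E'
from h import *
st=ctrl.state();print(st["ee_pos"],st["joint_pos"].round(3),st["eef_rot"].round(3))
E
```

```text
[0.29775708 0.18477391 0.19204848] [-0.441 -0.3   -0.155  2.136 -0.049  1.317 -2.423] [ 0.004  0.99  -0.138 -0.006]
```

```bash
python3 - <<'E'
from h import *
s=grab("scene");t=grab("top")
a=cv2.resize(s["image"][0:330,100:400,::-1],None,fx=1.33,fy=1.33);b=cv2.resize(t["image"][100:330,160:440,::-1],None,fx=1.42,fy=1.42)
o=np.zeros((600,800,3),np.uint8);o[:a.shape[0],:a.shape[1]]=a;o[:b.shape[0],400:400+b.shape[1]]=b[:,:400];cv2.imwrite("pics/c5.png",o)
E
```

```text
(no output)
```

View pics/c5.png

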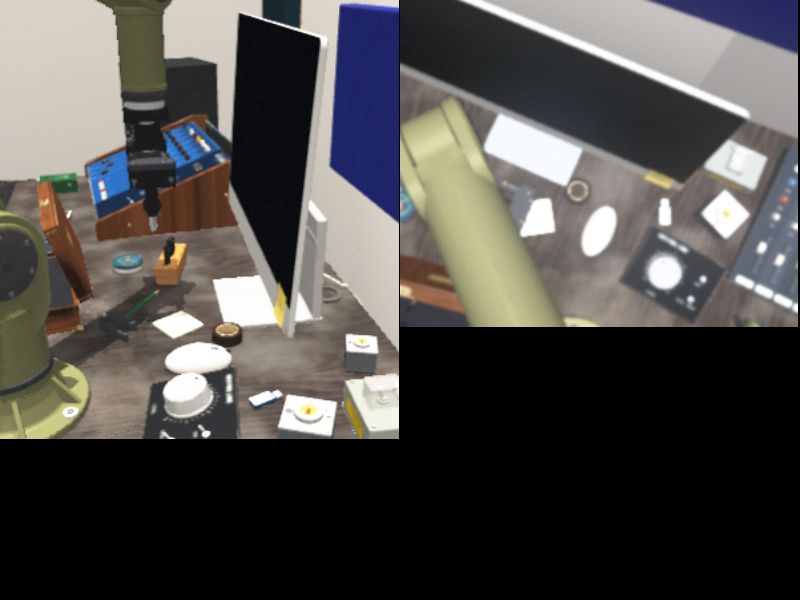

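The gripper is clear of the screen and its wrist is slim. Swinging past the screen along an arc at about 0.335 m radius.

Call:
{"method": "move_arm", "body": {"commands": [[0,0,0,1.5,-4,-2,255],[0,0,0,2.8,-8,-3,255],[0,0,0,3.8,-12,-3,255],[0,0,0,4.4,-16.5,-3,255],[0,0,0,4.3,-21,-3,255],[0,0,0,3.5,-25.5,-3,255],[0,0,0,2.3,-30,-3,255],[0,0,0,0.4,-34,-3,255],[0,0,0,-2.2,-38,-2,255],[0,0,0,-2.6,-38.6,-2,255]], "force": 45}}

```text
t: 7.05
ee_pos: [0.2768, -0.2062, 0.1711]
eef_rot: [0.001, 0.991, -0.135, -0.008]
wrist_force: [0.9, 0.8, -0.7]
opening: 0.0089
grasp_force: 45.0
```

```bash
python3 - <<'E'
from h import *
st=ctrl.state();print(st["ee_pos"],st["joint_pos"].round(3),st["eef_rot"].round(3))
E
```

```text
[ 0.27675386 -0.20620267  0.17113098] [ 0.74  -0.3   -0.154  2.179 -0.038  1.272 -1.238] [ 0.001  0.991 -0.135 -0.008]
```

Call:
{"method": "move_arm", "body": {"commands": [[0,0,0.18,0,0,0,255],[0,0,0.36,0,0,0,255],[0,0,0.54,0,0,0,255],[0,0,0.72,0,0,0,255],[0,0,0.9,1,-1,0,255],[0,0,1.117,3,-3,0,255],[0,0,1.117,6.1,-6.3,-2,255],[0,0,1.117,6.1,-6.3,-3,255],[0,0,1.117,6.1,-6.3,-3,255]], "force": 45}}

```text
t: 8.18
ee_pos: [0.3385, -0.2653, 0.1398]
eef_rot: [0.003, 0.911, 0.413, -0.006]
wrist_force: [-1.2, -0.3, -0.7]
opening: 0.0089
grasp_force: 45.0
```

```bash
python3 - <<'E'
from h import *
st=ctrl.state();print(st["ee_pos"],st["joint_pos"].round(3),st["eef_rot"].round(3))
s=grab("scene","pics/s6.png");t=grab("top","pics/t6.png")
st=ctrl.state();e=st["ee_pos"];print(e,proj(s,[e,e-[0,0,.036]]),proj(t,[e]))
a=cv2.resize(s["image"][235:345,285:385,::-1],None,fx=4,fy=4,interpolation=cv2.INTER_CUBIC)
b=cv2.resize(t["image"][195:295,340:440,::-1],None,fx=4,fy=4,interpolation=cv2.INTER_CUBIC)
o=np.zeros((440,800,3),np.uint8);o[:,:400]=a;o[:400,400:]=b;cv2.imwrite("pics/c6.png",o)
E
```

```text
[ 0.33852709 -0.26525191  0.13978635] [ 0.681 -0.083 -0.086  2.07   0.007  1.156 -0.128] [ 0.003  0.911  0.413 -0.006]
[ 0.33917865 -0.26621725  0.14149166] [[332.46582488 269.40528119]
 [331.43733629 287.06678263]] [[396.66158722 245.16328798]]
```

View pics/c6.png

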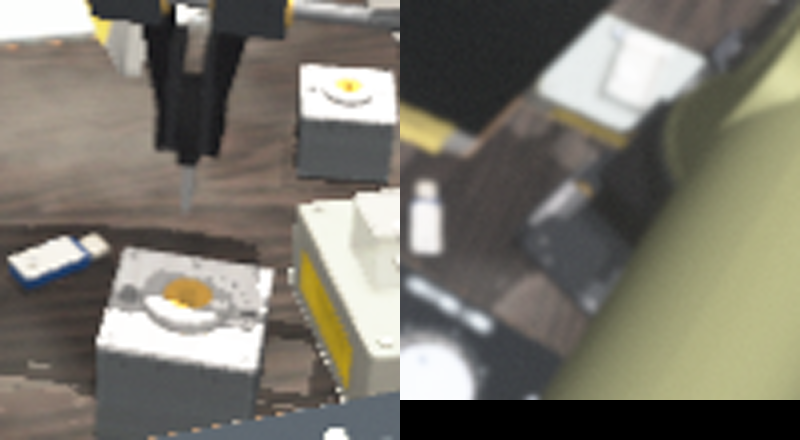

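The scene view shows the key tip at crop (187,210), about px (331.7,287.5), within 0.5 px of where the TCP predicts. The lock is right below at crop (187,293), and the top view is hidden by the arm. Next I'll measure the slot and the tip to sub-pixel.

```bash
python3 - <<'E'
from h import *
np.set_printoptions(precision=4,suppress=True,linewidth=160)
s=grab("scene");st=ctrl.state();e=st["ee_pos"];print(e,st["eef_rot"])
i0=cv2.imread("pics/scene0.png");g=cv2.cvtColor(i0,cv2.COLOR_BGR2GRAY).astype(float)
print(g[302:317,324:341].astype(int))
sub=g[305:313,328:336];w=np.clip(170-sub,0,None)
yy,xx=np.mgrid[305:313,328:336];c=[(w*xx).sum()/w.sum(),(w*yy).sum()/w.sum()];print("slot px",c,onz(s,c,.064))
cov=np.cov(np.vstack([xx.ravel(),yy.ravel()]),aweights=w.ravel());ev,V=np.linalg.eigh(cov);v=V[:,1];a=onz(s,np.array(c)+v*2,.064)-onz(s,np.array(c)-v*2,.064);print("slot dir",np.degrees(np.arctan2(a[1],a[0])))
g=cv2.cvtColor(s["image"],cv2.COLOR_RGB2GRAY);print("tip",proj(s,[e-[0,0,.036]]));print(g[270:294,324:340])
E
```

```text
[ 0.3394 -0.2666  0.142 ] [ 0.0057  0.9112  0.4119 -0.0049]
[[255 255 255 254 255 255 255 255 255 254 254 254 255 255 254 255 255]
 [255 255 255 254 255 255 255 255 255 255 255 255 255 255 255 255 255]
 [255 255 255 253 251 246 243 245 242 240 251 255 255 255 255 255 253]
 [255 255 253 239 242 242 237 236 238 240 241 237 251 255 255 255 255]
 [255 254 248 240 240 240 235 230 230 234 236 239 240 248 254 255 255]
 [255 251 243 241 241 238 225 191 176 195 235 240 240 228 253 255 255]
 [255 253 244 241 241 238 212 160 151 198 237 241 241 237 254 255 255]
 [255 254 250 240 240 236 192 145 151 218 239 241 241 243 255 255 255]
 [255 254 254 251 242 231 176 143 172 224 239 240 241 250 254 255 255]
 [255 254 254 255 250 243 234 226 207 233 243 247 254 255 255 255 255]
 [253 255 255 255 254 255 254 254 252 254 255 255 255 255 255 255 255]
 [224 251 254 255 255 255 255 254 254 255 255 255 255 255 255 253 231]
 [165 179 210 237 253 255 255 254 255 255 255 255 254 253 240 204 167]
 [147 142 154 173 202 220 221 233 232 240 243 222 204 197 178 159 148]
 [213 154 143 150 160 167 171 173 170 179 183 
[... 1064 characters left out ...]
 126 129 130 132 132 127 122]
 [111 111 112 117 118 120 122 128 128 130 132 131 130 132 132 129]
 [116 117 118 121 124 125 126 128 127 127 126 127 128 129 127 126]
 [110 109 113 112 114 115 115 121 124 114 110 112 114 113 114 114]
 [105 104 106 108 111 109 106 113 112 105 103 104 107 108 108 108]
 [105 103 103 106 108 108 108 109 109 107 106 109 109 113 111 111]
 [110 112 112 115 116 111 110 108 107 107 108 111 112 112 113 115]
 [118 121 121 121 119 118 115 113 113 114 114 112 112 113 114 114]
 [105 110 115 117 118 119 120 118 119 117 117 117 119 120 120 119]
 [ 71  74  76  78  97  89  95 105 105 105 103 107 109 113 117 120]
 [ 63  61  62  61  68  63  63  68  67  65  68  70  90 105 108 113]]
```

```bash
python3 - <<'E'
from h import *
np.set_printoptions(precision=4,suppress=True,linewidth=160)
s=grab("scene");st=ctrl.state();e=st["ee_pos"];print(e)
im=s["image"].astype(int);d=im[...,0]-im[...,2]
print("tip",proj(s,[e-[0,0,.021+.0],e-[0,0,.036]]));print(d[272:292,325:339])
for c in((331.6,308.8),): print(onz(s,c,.064))
J=(proj(s,[[.338+.001,-.272,.064],[.338,-.271,.064]])-proj(s,[[.338,-.272,.064]]));print("px per mm x,y",J)
E
```

```text
[ 0.3395 -0.2669  0.1422]
tip [[332.2523 279.6123]
 [331.8251 286.8809]]
[[21 21 19 20 17  8 -2 -1  0 -2 -2 -2 -3 -2]
 [21 23 22 22 17  8 -2 -1 -1 -1  4 21 26 18]
 [23 23 24 24 20 10 -1 -1 -2  0 15 26 30 26]
 [21 20 22 24 23 20  9  1  0  0 15 22 24 24]
 [22 22 25 26 27 25 14  6  4  8 17 19 19 21]
 [26 29 28 29 25 25 15  8  5 10 22 26 25 28]
 [25 26 26 23 25 24 13  5  4  9 24 27 28 26]
 [21 24 25 26 27 25 12  4  6 12 20 22 23 22]
 [24 25 24 26 26 23 12  5  3 11 20 23 26 28]
 [22 21 20 21 18 19  9  4  3 11 23 27 29 30]
 [18 18 20 18 18 20 10  4  3 14 23 25 26 25]
 [19 19 22 20 21 23 11  5  8 19 24 26 26 25]
 [25 24 25 25 27 25 11  5  9 22 27 28 25 26]
 [25 28 29 30 32 31 12  4 15 26 28 28 27 24]
 [22 22 23 23 26 25 16  7 14 20 20 20 20 21]
 [18 18 18 20 19 21 15  9 12 18 16 18 17 17]
 [18 19 19 23 22 22 23 21 20 19 21 21 24 24]
 [27 28 26 26 26 26 26 24 23 24 26 28 27 27]
 [30 32 32 29 27 25 26 30 32 30 30 31 30 30]
 [24 27 26 28 30 30 30 32 30 32 33 31 31 32]]
[ 0.3378 -0.2725  0.064 ]
px per mm x,y [[ 0.4911 -0.1757]
 [-0.3166 -0.3357]]
```

Call:
{"method": "move_arm", "body": {"commands": [[0.014,-0.004,0,-0.19,-0.57,0,255],[0.014,-0.004,0,-0.19,-0.57,-1.5,255],[0.014,-0.004,0,-0.19,-0.57,-3.5,255],[0.014,-0.004,0,-0.19,-0.57,-3.5,255],[0.014,-0.004,0,-0.19,-0.57,-3.5,255],[0.014,-0.004,0,-0.19,-0.57,-3.5,255],[0.014,-0.004,0,-0.19,-0.57,-3.5,255],[0.014,-0.004,0,-0.19,-0.57,-3.5,255]], "force": 50}}

```text
t: 9.38
ee_pos: [0.3378, -0.2733, 0.1068]
eef_rot: [0.0, 0.912, 0.411, -0.0]
wrist_force: [0.5, 0.2, -0.1]
opening: 0.0092
grasp_force: 50.0
```

```bash
python3 - <<'E'
from h import *
np.set_printoptions(precision=4,suppress=True,linewidth=160)
s=grab("scene");st=ctrl.state();e=st["ee_pos"];print(st["t"],e,st["eef_rot"],st["wrist_force"])
im=s["image"].astype(int);d=im[...,0]-im[...,2];print(proj(s,[e-[0,0,.036],[.3378,-.2725,.064]]))
print(d[292:316,322:342])
E
```

```text
9.425 [ 0.3377 -0.2732  0.1067] [ 0.0001  0.9115  0.4112 -0.0002] [-0.2209 -0.297   0.1453]
[[331.9808 305.9369]
 [331.6115 308.7786]]
[[ 16  17  18  18  16  16  17  17  10   2   1   1   0   1   0   0   0  -2   4  22]
 [ 18  19  19  17  16  16  16  16  10  -1   2   0   0   2  17  22  17   6   9  25]
 [ 17  17  15  15  14  17  17  15   8  -1  -1  -2  -2   4  14  15  17  16  17  21]
 [ 17  15  16  17  17  16  18  15  14   8   3   0   2   9  13  14  16  15  16  17]
 [ 20  19  21  21  20  20  19  18  18  10   6   4   4  10  14  16  18  19  21  22]
 [ 12  12  14  13  19  17  19  21  21  12   5   3   4  11  17  20  20  24  23  23]
 [  9  10   9  11  12  12  13  15  15  10   6   4   3   9  21  18  22  26  25  27]
 [  6   8   7   9  12   8  10  12  10   8   5   4   6  12  17  16  17  20  20  20]
 [  7   7   7   8  10  11  10   9   8   7   7   5   5   8  11  10  10   9  11  11]
 [  8   7   8   9  11  10  11   9   9   8   6   5   5   9  10   9  10   9   9  10]
 [  8   8   9   9  10  11  10  10  10   9   6   4   7   9   9  10  10   9   9   9]
 [  9   9  10   9  11   9   7   7   8   6   5   6   
[... 327 characters left out ...]
15 128 131 122  75  21   7   7   7]
 [  7   9   9  42 104 133 132 124 115 114 119 119 128 131 133 106  30   7   7   8]
 [  7   7   7  14  83 129 130 122 112 114 117 118 129 131 131 111  34   9   8   7]
 [  8   7   7   8  18  73 118 118 110 113  99 112 129 132 130  71  19   8   8   6]
 [  6   8   8   8   7  15  39  79 115  92  68 110 112  85  38  15  10   6   7   8]
 [  6   7   7   7   7   8  11  16  20  17  31  29  21  17  10   8   6   6   7   7]
 [  4   6   8   7   8   9   8   7   6   7  10   8   8   9   8   8   7   8   7   7]
 [  6   6   8   7   7   6   4   2   7   8   6   8   7   7   8   6   7   6   6   6]
 [  7   6   7   7   7   7  10   7  10  12   8   9   7   8   5   6   5   6   7   6]]
```

Call:
{"method": "move_arm", "body": {"commands": [[0,0,0,-0.04,0.03,-0.3,255],[0,0,0,-0.04,0.03,-0.6,255],[0,0,0,-0.04,0.03,-0.8,255],[0,0,0,-0.04,0.03,-0.9,255],[0,0,0,-0.04,0.03,-0.9,255]], "force": 55}}

```text
t: 10.05
ee_pos: [0.3371, -0.2728, 0.0974]
eef_rot: [-0.0, 0.912, 0.411, -0.0]
wrist_force: [-0.3, 0.0, -0.1]
opening: 0.0087
grasp_force: 55.0
```

Call:
{"method": "move_arm", "body": {"commands": [[0,0,0,0,0,-0.1,255],[0,0,0,0,0,-0.2,255],[0,0,0,0,0,-0.3,255],[0,0,0,0,0,-0.4,255],[0,0,0,0,0,-0.4,255]], "force": 55}}

```text
t: 10.68
ee_pos: [0.3373, -0.2728, 0.0938]
eef_rot: [0.0, 0.912, 0.411, -0.0]
wrist_force: [-0.9, 1.3, 2.5]
opening: 0.0087
grasp_force: 55.0
```

The blade is about 6 mm into the keyway with only small side forces. I'll push on down, wiggling about half a millimetre along the case's x.

Call:
{"method": "move_arm", "body": {"commands": [[0,0,0,0.02,-0.02,-0.1,255],[0,0,0,-0.05,0.045,-0.2,255],[0,0,0,0.02,-0.02,-0.3,255],[0,0,0,-0.05,0.045,-0.4,255],[0,0,0,0.02,-0.02,-0.5,255],[0,0,0,-0.05,0.045,-0.6,255],[0,0,0,0.02,-0.02,-0.7,255],[0,0,0,-0.05,0.045,-0.8,255],[0,0,0,-0.015,0.01,-0.8,255]], "force": 55}}

```text
t: 11.8
ee_pos: [0.337, -0.2718, 0.0862]
eef_rot: [-0.001, 0.911, 0.411, -0.0]
wrist_force: [-3.9, 5.9, 11.3]
opening: 0.0087
grasp_force: 55.0
```

Call:
{"method": "move_arm", "body": {"commands": [[0,0,0,0.02,-0.02,-0.1,255],[0,0,0,-0.06,0.055,-0.2,255],[0,0,0,0.02,-0.02,-0.3,255],[0,0,0,-0.06,0.055,-0.4,255],[0,0,0,0.02,-0.02,-0.5,255],[0,0,0,-0.06,0.055,-0.6,255],[0,0,0,0.02,-0.02,-0.7,255],[0,0,0,-0.06,0.055,-0.8,255],[0,0,0,-0.02,0.02,-0.8,255]], "force": 60}}

```text
t: 12.92
ee_pos: [0.3375, -0.2722, 0.0781]
eef_rot: [-0.0, 0.911, 0.411, 0.0]
wrist_force: [-1.4, 5.2, 7.7]
opening: 0.0085
grasp_force: 60.0
```

Call:
{"method": "move_arm", "body": {"commands": [[0,0,0,0.02,-0.02,-0.1,255],[0,0,0,-0.06,0.055,-0.2,255],[0,0,0,0.02,-0.02,-0.3,255],[0,0,0,-0.06,0.055,-0.4,255],[0,0,0,0.02,-0.02,-0.5,255],[0,0,0,-0.06,0.055,-0.6,255],[0,0,0,0.02,-0.02,-0.7,255],[0,0,0,-0.06,0.055,-0.75,255],[0,0,0,-0.02,0.02,-0.75,255]], "force": 60}}

```text
t: 14.05
ee_pos: [0.3375, -0.2722, 0.0716]
eef_rot: [0.0, 0.911, 0.411, 0.0]
wrist_force: [-3.1, 6.2, 16.4]
opening: 0.0087
grasp_force: 60.0
```

```bash
python3 - <<'E'
from h import *
s=grab("scene");st=ctrl.state();print(st["t"],st["ee_pos"],st["wrist_force"],st["torque"])
cv2.imwrite("pics/c7.png",cv2.resize(s["image"][255:345,290:375,::-1],None,fx=6,fy=6,interpolation=cv2.INTER_CUBIC))
E
```

```text
14.1 [ 0.33746313 -0.27212467  0.07161304] [-2.10321552  6.00259004 15.11671997] [1.47128910e+00 7.66528081e-01 1.39320036e-03]
```

View pics/c7.png

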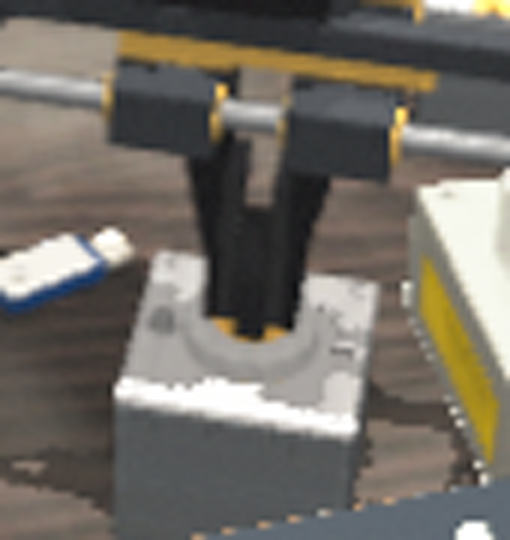

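The key's black shoulder meets the brass plug at crop (257,335), with no blade showing. I'll press a little more with a wiggle to confirm it's home.

Call:
{"method": "move_arm", "body": {"commands": [[0,0,0,0.04,-0.035,-0.05,255],[0,0,0,-0.04,0.035,-0.1,255],[0,0,0,0.04,-0.035,-0.1,255],[0,0,0,-0.02,0.015,-0.1,255],[0,0,0,-0.02,0.015,-0.1,255]], "force": 60}}

```text
t: 14.72
ee_pos: [0.3375, -0.2722, 0.0716]
eef_rot: [0.0, 0.911, 0.411, 0.0]
wrist_force: [-3.6, 6.9, 21.0]
opening: 0.0087
grasp_force: 60.0
```

Call:
{"method": "move_arm", "body": {"commands": [[0,0,0,-0.05,0.045,0.05,255],[0,0,-0.1,-0.05,0.045,0.05,255],[0,0,-0.25,-0.05,0.045,0.05,255],[0,0,-0.4,-0.05,0.045,0.05,255],[0,0,-0.55,-0.05,0.045,0.05,255],[0,0,-0.55,-0.05,0.045,0.05,255]], "force": 60}}

```text
t: 15.48
ee_pos: [0.3375, -0.2721, 0.0716]
eef_rot: [0.001, 0.989, 0.148, 0.001]
wrist_force: [-1.8, 4.8, 17.7]
opening: 0.0086
grasp_force: 60.0
```

```bash
python3 - <<'E'
from h import *
st=ctrl.state();print(st["t"],st["ee_pos"],st["eef_rot"],st["wrist_force"],st["torque"],st["joint_pos"].round(2))
E
```

```text
15.475 [ 0.33747777 -0.27212054  0.07159797] [5.69452202e-04 9.89018008e-01 1.47791160e-01 9.10313076e-04] [-1.84895527  4.83649217 17.71745688] [1.31274403 0.58771909 0.04809553] [ 0.69  0.   -0.07  2.14 -0.    1.   -0.66]
```

Call:
{"method": "move_arm", "body": {"commands": [[0,0,-0.15,0,0,0,255],[0,0,-0.3,0,0,0,255],[0,0,-0.45,0,0,0,255],[0,0,-0.6,0,0,0,255],[0,0,-0.75,0,0,0,255],[0,0,-0.9,0,0,0,255],[0,0,-1.05,0,0,0,255],[0,0,-1.05,0,0,0,255]], "force": 60}}

```text
t: 16.48
ee_pos: [0.3376, -0.2721, 0.0716]
eef_rot: [-0.0, 0.93, -0.368, 0.001]
wrist_force: [-1.4, 5.1, 16.3]
opening: 0.0086
grasp_force: 60.0
```

```bash
python3 - <<'E'
from h import *
st=ctrl.state();print(st["t"],st["ee_pos"],st["eef_rot"],st["wrist_force"],st["torque"],st["joint_pos"].round(2))
E
```

```text
16.475 [ 0.33755202 -0.27210382  0.07158129] [-2.89816256e-04  9.29939130e-01 -3.67711065e-01  1.30521865e-03] [-1.36480728  5.12655023 16.27406879] [1.38244857 0.49597542 0.08629338] [ 0.69  0.   -0.07  2.14 -0.    1.   -1.71]
```

Call:
{"method": "move_arm", "body": {"commands": [[0,0,-0.05,0,0,0,255],[0,0,-0.1,0,0,0,255],[0,0,-0.1,0,0,0,255]], "force": 60}}

```text
t: 16.85
ee_pos: [0.3376, -0.2722, 0.0716]
eef_rot: [-0.0, 0.911, -0.413, 0.001]
wrist_force: [-0.8, 6.2, 16.5]
opening: 0.0086
grasp_force: 60.0
```

```bash
python3 - <<'E'
from h import *
st=ctrl.state();q=st["eef_rot"];print(st["t"],st["ee_pos"],2*np.arctan2(q[2],q[1])-2*np.arctan2(.411,.911),st["wrist_force"],st["torque"],st["joint_pos"].round(3))
E
```

```text
16.85 [ 0.33756907 -0.27215311  0.07159312] -1.6997739212560505 [-0.83737413  6.17310602 16.45753181] [1.34030703 0.50650513 0.13359896] [ 6.870e-01  2.000e-03 -6.900e-02  2.139e+00 -1.000e-03  9.980e-01
 -1.804e+00]
```

Call:
{"method": "move_arm", "body": {"commands": [[0,0,-0.06,0,0,0,255],[0,0,-0.06,0,0,0,255],[0,0,-0.06,0,0,0,255]], "force": 60}}

```text
t: 17.23
ee_pos: [0.3376, -0.2722, 0.0716]
eef_rot: [-0.0, 0.898, -0.44, 0.001]
wrist_force: [-0.4, 4.6, 16.0]
opening: 0.0083
grasp_force: 60.0
```

```bash
python3 - <<'E'
from h import *
s=grab("scene");st=ctrl.state();q=st["eef_rot"];print(st["t"],st["ee_pos"],2*np.arctan2(q[2],q[1])-2*np.arctan2(.411,.911),st["wrist_force"],st["torque"])
cv2.imwrite("pics/c8.png",cv2.resize(s["image"][150:350,190:400,::-1],None,fx=3,fy=3,interpolation=cv2.INTER_CUBIC))
E
```

```text
17.275 [ 0.33761226 -0.27217628  0.0715862 ] -1.7587506530711379 [-2.90280195  4.26359755 15.97339963] [1.33402848 0.47824423 0.22895674]
```

View pics/c8.png

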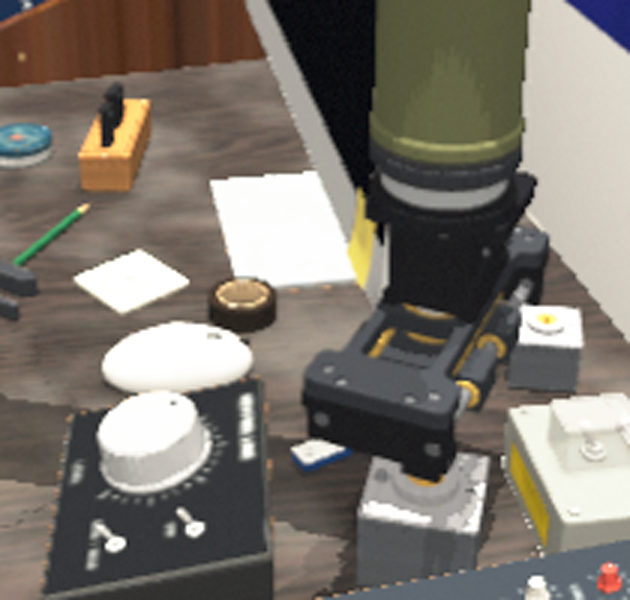

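The picture shows the key still gripped in the lock after the quarter turn. The square and narrow keys are still in the block at crop (115,105), and the USB stick is untouched at (320,455). The torque has risen to 0.23 N m, well above the spring's 0.08, so the plug is on its stop. Handing in.

```bash
python3 -c "
from cell import ctrl
print(ctrl.close_job())"
```

```text
the job is handed in; nothing more can be done
None
```

The round key is fully home in the lock and turned clockwise to its stop, still gripped and held there, and the job was handed in at about 17 s; no verdict came back.

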